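# Stir the chilling beads in the ice bucket

## Task

Take the bar spoon off its rack and stir the four stone chilling beads in the ice bucket with it until every bead has been moved at least its own width from where it lay, leaving all of them in the bucket. Do not touch the beads with the gripper, keep the bucket upright and in its place and leave the other bar things and the turntable as they are. Then hang the spoon back on its rack by its collar and let go.

Things in the scene. Friction and masses are not known exactly. Their poses are not given: they have to be found in the camera images.
- spoon_grip (a point): silver bar spoon, 185 mm long, 90 g, hanging upright, grip uppermost. Point: centre of its flat-sided grip bar, 152.5 mm above the spoon's lowest point; bar 16 mm along its x, 12 mm along its y, 65 mm tall. z runs up the spoon. Below the bar: a round collar 26 mm across, an 8 mm round shaft and a spoon bowl
- spoon_tip (a point): lowest point of the spoon, on its axis, under its olive-shaped round bowl, 24 mm across and 42 mm tall. Run round about 45 mm from the bucket's centre it pushes the beads along before it; moved outward on to a bead it pinches it against the wall and twists in the grip, so go out through a gap between beads
- spoon_collar (a point): centre of the underside of the spoon's 6 mm thick collar, 115 mm above the lowest point; it rests on the two prongs of the rack
- rack_seat (a point): fixed 165 mm high cherry wood spoon rack, foot 110 mm across, two level brass prongs on top. Point: between the prongs, level with their top, mid of the collar's place. Prongs point along -x here (roughly to the robot), 14 mm apart, open ends 32 mm out with lips 4 mm high; wooden post 28 mm behind (+x). z up. Spoon comes off by lifting 10 mm, then drawing out 60 mm along -x; back in reverse
- bucket_floor (a point): chrome ice bucket (loose, about 1.6 kg), standing on the turntable, open top, 156 mm across the rim, 100 mm high; its thin bail handle (hinged) lies folded round the outside of the rim. Point: centre of its inner floor, 6 mm above its underside, 94 mm below the rim. Inside it is 136 mm across at the floor and 148 mm at the rim. z is up
- turntable_disc (a joint): cherry wood turntable, 380 mm across, its top 22 mm above the shelf, on which bucket, mug and stopper stand; value: turn in rad from its start, counter-clockwise from above; stiff, it takes about 1.2 Nm to turn
- mug_mid (a point): hammered copper mule mug, 80 mm across, 90 mm high, handle to its +y; on the turntable; centre, half-way up. Bystander
- stopper_mid (a point): crystal decanter stopper, 60 mm across, 80 mm high, standing on the turntable; centre, half-way up. Bystander
- jigger_mid (a point): brass jigger, 52 mm across, 100 mm high, standing on the tile shelf; centre, half-way up. Bystander
- bead0_center (a point): one of four alike chunky polished, slippery dark stone chilling beads: upright short cylinder 30 mm across, 24 mm high, 45 g, on the floor of the bucket; they lie in a loose ring of about 47 mm radius whose middle is free. Point: its centre
- bead1_center (a point): one of four alike chunky polished, slippery dark stone chilling beads: upright short cylinder 30 mm across, 24 mm high, 45 g, on the floor of the bucket; they lie in a loose ring of about 47 mm radius whose middle is free. Point: its centre
- bead2_center (a point): one of four alike chunky polished, slippery dark stone chilling beads: upright short cylinder 30 mm across, 24 mm high, 45 g, on the floor of the bucket; they lie in a loose ring of about 47 mm radius whose middle is free. Point: its centre
- bead3_center (a point): one of four alike chunky polished, slippery dark stone chilling beads: upright short cylinder 30 mm across, 24 mm high, 45 g, on the floor of the bucket; they lie in a loose ring of about 47 mm radius whose middle is free. Point: its centre
There are look-alikes about, which are no part of the job. Of the things shaped like the part that bears spoon_grip, the aluminium one is meant.

How it is judged:
By the outcome, as a careful person would: the job done as asked, in the order asked, and still so for the second after the job is handed in, with the robot touching nothing.
It also fails if it takes over 58 s, if anything falls off the work surface, if the arm or the gripper's body presses on something with over 40 N, if the wrist force passes 120 N, or if a joint passes its speed limit or range.

## Robot

A 7-joint arm with a two-finger parallel gripper is mounted at the origin on the work surface. World frame = base frame: x ahead of the robot, y to its left, z up, the work surface at z = 0. Lengths are in m, angles in rad, forces in N, time in s.
With the tool pointing down it reaches from about 0.35 to 0.9 m from the base axis. Payload 7.2 kg.
Tool frame: the origin (TCP) lies midway between the tips of the shut fingers; the grasp point (between the pads) lies 19 mm behind it (ctrl.grip_point_offset is the distance from the TCP to the grasp point, in m); x points along the fingers, y is the direction in which the jaws open and shut, and the axes are right-handed (so a half turn about x gives the same grasp; the last joint's range is limited). The gripper opens to 88 mm and grips with 3 to 60 N. Pads are 20 mm wide; open, the fingers measure 115 mm over their backs; the gripper's body (75 mm by 178 mm) begins 61 mm behind the grasp point.
Start: joints at [1.28, 0.411, -0.013, 1.596, 0.006, 1.134, -0.082], TCP at [0.138, -0.61, 0.223] pointing down, gripper open.
Joint ranges: [-2.95, 2.95], [-0.29, 1.99], [-1.47, 1.44], [0.14, 2.54], [-1.03, 4.17], [0.13, 1.85], [-2.86, 2.86]. Speed limits (rad/s): [2.39, 2.39, 3.01, 3.01, 3.14, 3.14, 3.14].

## Interface

Orientations are given as a unit quaternion [x, y, z, w].
In Python, from station import ctrl gives the robot as it stands.
- The arm moves only by the tool apply_moves, never from a script. Its arguments are lists of equal length, an entry for each row: "gripper": the closure, from 0 (fully open) to 1 (shut); "dp": the shift along the tool's x, y, z in mm, a list of three; "dr": the turn, a rotation vector about the tool's x, y, z in rad, a list of three. In form: {"gripper": [gripper, ...], "dp": [[x, y, z], ...], "dr": [[ax, ay, az], ...]}. A call has 1 to 12 rows; each row is the pose to reach, as a shift and turn from the pose measured when the call began, along the tool's axes at that moment; what a row does not reach only later rows make up. A row lasts 1/12 s, in which the tool goes at most 41.7 mm and 7.16 degrees, less where a joint would pass 70% of its speed; a pose out of reach is approached as far as the arm can. A call with a gripper value outside its range is refused whole. The fingers move at their own pace and stop on an object; "newtons" is the grip in N (left out, the last holds). Time passes only in rows, so rows that repeat a pose let the fingers close. It gives the time, the measured TCP pose, the force and the opening at its end, in the units of the state.
- ctrl.sense(): the state, without advancing time (a new reading comes with each control period).
- ctrl.capture(name): name is "side" or "top"; returns a dict with "pixels" (384x512x3 uint8, blue, green, red), "fovy" (degrees; the focal length in pixels is half the picture's height over the tangent of half this angle, whatever the lens; pixels are square), "cx", "cy" (the principal point, pixels), "origin" and "rotation" of the camera in the world. Camera axes: x right, y down, z forward; pixel columns grow to the right and rows downward; lengths in m; the calibration is good to about 2 mm. A picture is of the moment at which its call begins. There is no depth.
- ctrl.close_job(): hands the job in, once; it reports no verdict.
Trained networks look in the newest picture that a camera, given by its name, has taken for a name from the list of things; names that differ only in an ending like _2 or _b are one class to them, and where a whole thing is asked for, a point or a joint stands for the part that bears it (a point fixed in the world has none). Each returns a list of dicts, best first, with "conf" (0 to 1); they miss things now and then, are a little off and sometimes report something else, mostly with a low value. They report only what shows in the picture. A call takes as long as a camera call. They do not tell look-alikes from the thing itself.
- ctrl.look_for(camera, label): "position" ([row, column] in pixels, amid what is visible of it).
The state is a dict: "clock": time; "q": joint angles; "qvel": joint speeds; "joint_torque": joint torques, N m; "ee_pos": TCP position; "tool_rot": TCP orientation; "wrist_force": force on the tool from outside, world axes, zero at the start; "ft_torque": the same for the moment, N m; "finger_gap": finger opening in m.
Only numpy, scipy, OpenCV 4.12 (cv2) and the standard library are available. Lean on these libraries where they do the work, as an engineer would, in place of code of your own. Each camera call takes 0.05 s, during which the arm holds its last target.

## Working session

There is one attempt and no reset: what is moved stays moved. The work goes in short steps, Python scripts to look and compute and a tool call to move; the robot and the scene stay as the last step left them, time stands still between calls to the robot, and variables do not carry over. Pictures are saved under pics/ and viewed, and the job is handed in when it is done.

Besides the shell and the picture viewer there is one more tool, called after "Emit:" by a JSON object that holds its "op" and its "data". apply_moves: Moves the arm, as the interface text tells. Its arguments: {"type":"object","properties":{"gripper":{"type":"array","items":{"type":"number"}},"dp":{"type":"array","items":{"type":"array","items":{"type":"number"}}},"dr":{"type":"array","items":{"type":"array","items":{"type":"number"}}},"newtons":{"type":"number"}},"required":["gripper","dp","dr"]}

```bash
ls; mkdir -p pics; cat > h.py <<'E'
import numpy as np, cv2
from station import ctrl
from scipy.spatial.transform import Rotation as R
import json,pickle
def cap(n,save=None):
    c=ctrl.capture(n); c={k:(np.array(v) if isinstance(v,(list,tuple)) else v) for k,v in c.items()}
    pickle.dump(c,open(f'/tmp/{n}.pkl','wb'))
    if save: cv2.imwrite(f'pics/{save}.png',np.asarray(c['pixels']))
    return c
def rot(c):
    r=np.asarray(c['rotation']); return r if r.shape==(3,3) else R.from_quat(r).as_matrix()
def f(c): return 192/np.tan(np.radians(c['fovy'])/2)
def ray(c,row,col):
    d=np.array([(col-c['cx'])/f(c),(row-c['cy'])/f(c),1.]); d=rot(c)@d
    return np.array(c['origin']),d/np.linalg.norm(d)
def onz(c,rc,z):
    o,d=ray(c,*rc); return o+d*(z-o[2])/d[2]
def tri(c1,p1,c2,p2):
    o1,d1=ray(c1,*p1);o2,d2=ray(c2,*p2)
    A=np.stack([d1,-d2],1); t=np.linalg.lstsq(A,o2-o1,rcond=None)[0]
    a=o1+d1*t[0];b=o2+d2*t[1]; return (a+b)/2,np.linalg.norm(a-b)
def proj(c,p):
    q=rot(c).T@(np.asarray(p)-np.asarray(c['origin'])); return np.array([c['cy']+f(c)*q[1]/q[2],c['cx']+f(c)*q[0]/q[2]])
def st():
    s=ctrl.sense(); 
    return s
E
python3 - <<'E'
from h import *
s=cap('side','s0');t=cap('top','t0')
for c in (s,t): print({k:v for k,v in c.items() if k!='pixels'})
x=st();print({k:np.round(v,4) for k,v in x.items()})
for l in ['spoon_grip','spoon_tip','spoon_collar','rack_seat','bucket_floor','turntable_disc','mug_mid','stopper_mid','jigger_mid','bead0_center']:
    for n in('side','top'):
        print(l,n,[(np.round(d['position']).tolist(),round(d['conf'],2)) for d in ctrl.look_for(n,l)])
E
```

```text
pics
{'fovy': 57.22633891229925, 'cx': 262.5591000628076, 'cy': 192.1433461881388, 'origin': array([0.45302868, 0.76100282, 0.7481932 ]), 'rotation': array([-0.08105897,  0.8949514 , -0.4379185 ,  0.02681064])}
{'fovy': 56.17593782659932, 'cx': 254.96040609343478, 'cy': 193.81773237048148, 'origin': array([ 0.44988077, -0.01543452,  0.92873006]), 'rotation': array([-0.69399354,  0.71410974, -0.06539635,  0.06437049])}
{'clock': np.float64(0.1), 'q': array([ 1.2798,  0.4118, -0.0127,  1.5969,  0.0056,  1.1343, -0.0822]), 'qvel': array([-0.0009, -0.0007, -0.    , -0.0022, -0.0003, -0.0005, -0.0005]), 'joint_torque': array([ 2.30000e-03, -5.89103e+01,  6.43700e-01, -2.91711e+01,
       -5.38000e-02,  1.45000e-02,  0.00000e+00]), 'ee_pos': array([ 0.138 , -0.6091,  0.2219]), 'tool_rot': array([-0.7026, -0.0791,  0.7028, -0.0781]), 'wrist_force': array([0.283 , 0.0833, 0.2621]), 'ft_torque': array([-0.033 ,  0.0084, -0.0338]), 'finger_gap': np.float64(0.0879)}
spoon_grip side [([246.0, 304.0], 0.92), ([283.0, 208.0], 0.75), ([232.0, 258.0], 0.73), ([245.0, 205.0], 0.6), ([300.0, 248.0], 0
[... 498 characters left out ...]
.66), ([301.0, 250.0], 0.55)]
spoon_collar top [([184.0, 114.0], 0.8), ([223.0, 105.0], 0.79), ([270.0, 180.0], 0.73), ([216.0, 154.0], 0.61), ([170.0, 155.0], 0.5)]
rack_seat side [([276.0, 259.0], 0.98)]
rack_seat top [([223.0, 175.0], 0.68)]
bucket_floor side [([177.0, 274.0], 0.85)]
bucket_floor top [([235.0, 389.0], 0.54)]
turntable_disc side [([204.0, 299.0], 0.97)]
turntable_disc top [([245.0, 328.0], 0.62)]
mug_mid side [([176.0, 322.0], 0.89)]
mug_mid top []
stopper_mid side [([156.0, 294.0], 0.51)]
stopper_mid top [([238.0, 386.0], 0.85)]
jigger_mid side [([199.0, 201.0], 0.78)]
jigger_mid top [([133.0, 262.0], 0.85), ([224.0, 175.0], 0.18)]
bead0_center side []
bead0_center top []
```

```bash
python3 - <<'E'
import cv2
for n in ('s0','t0'):
    i=cv2.imread(f'pics/{n}.png'); cv2.imwrite(f'pics/{n}b.png',cv2.resize(i,(800,600),interpolation=cv2.INTER_CUBIC))
E
```

```text
(no output)
```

View pics/s0b.png

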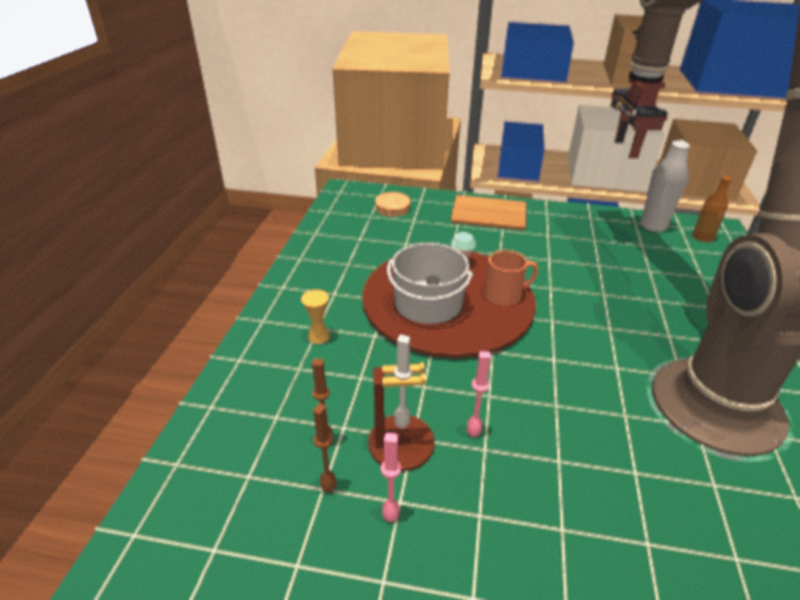

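View pics/t0b.png

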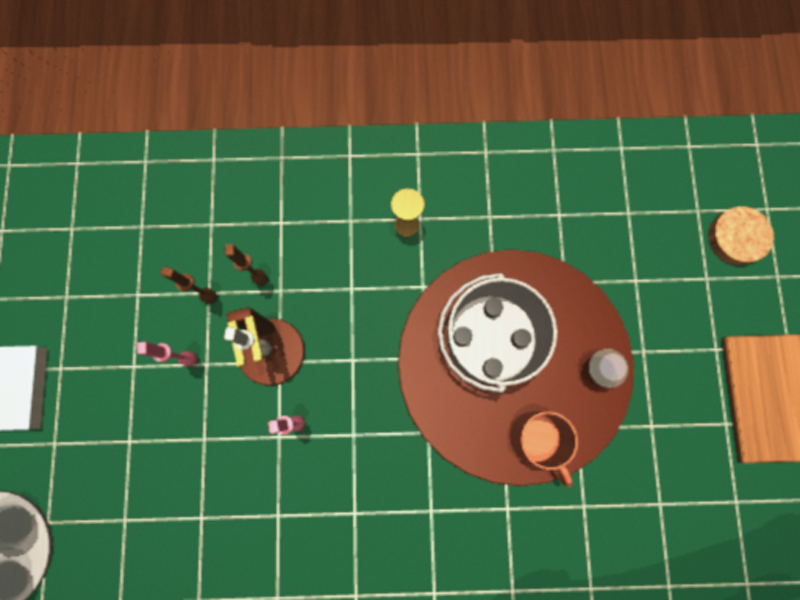

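Candidates for the spoon (side-view pixels, row,col): silver one on the rack (232,258), pink (246,304) and (300,248), brown (245,205) and (283,208). By description, the silver one on the rack is meant. Next is a close crop to check it and measure.

```bash
python3 - <<'E'
import cv2,numpy as np
s=cv2.imread('pics/s0.png');t=cv2.imread('pics/t0.png')
a=cv2.resize(s[205:305,220:290],(420,600),interpolation=cv2.INTER_CUBIC)   #x6
b=cv2.resize(t[185:260,135:205][:, :],(360,386),interpolation=cv2.INTER_CUBIC)
b=cv2.resize(t[185:260,135:198],None,fx=6,fy=6,interpolation=cv2.INTER_CUBIC)
o=np.zeros((600,798,3),np.uint8);o[:,:420]=a;o[:b.shape[0],420:798]=b[:,:378]
cv2.imwrite('pics/crop1.png',o)
cv2.imwrite('pics/crop2.png',cv2.resize(t[165:260,270:370],(600,570),interpolation=cv2.INTER_CUBIC))
E
```

```text
(no output)
```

View pics/crop1.png

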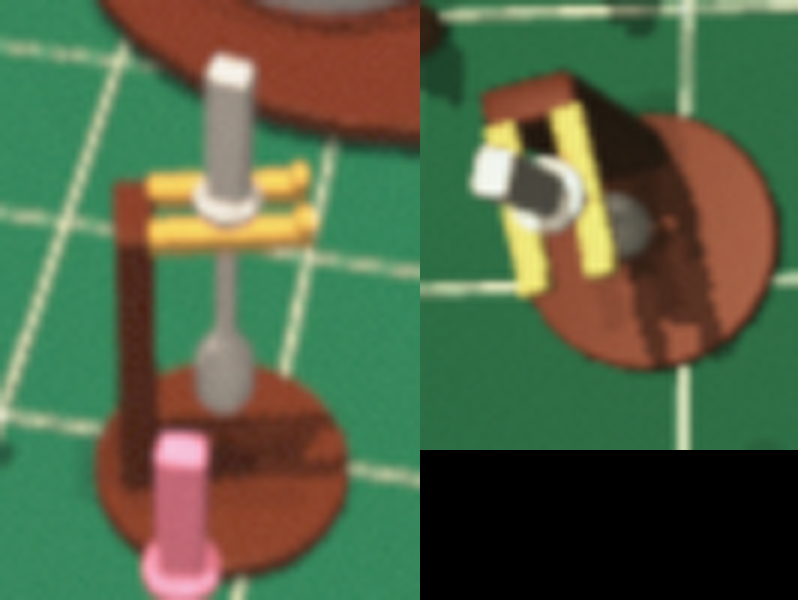

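View pics/crop2.png

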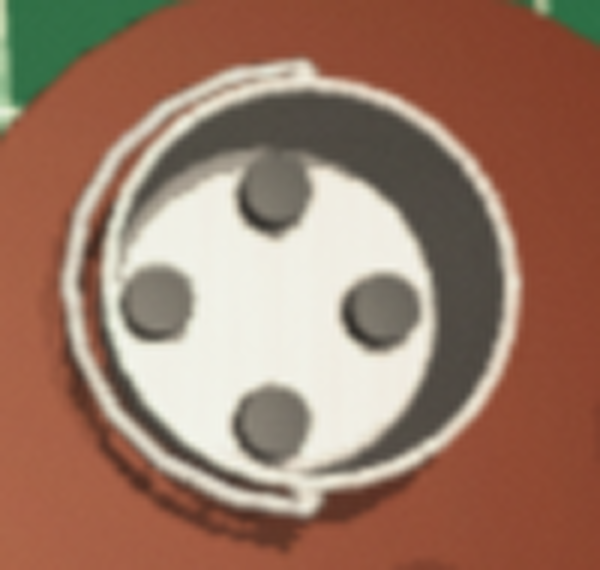

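```bash
python3 - <<'E'
from h import *
s=pickle.load(open('/tmp/side.pkl','rb'));t=pickle.load(open('/tmp/top.pkl','rb'))
S=lambda x,y:(205+y/6-.5,220+x/6-.5); T=lambda x,y:(185+y/6-.5,135+(x-420)/6-.5)
B=lambda x,y:(165+y/6-.5,270+x/6-.5)
for n,a,b in [('gripTop',S(231,70),T(492,171)),('bowl',S(224,375),T(628,228)),('nearprong tip',S(312,222),T(533,290)),('farprong tip',S(302,178),T(600,272)),('post top',S(131,200),T(528,97)),('foot c',S(222,470),T(652,240))]:
    p,e=tri(s,a,t,b);print(n,p.round(4),round(e,4))
for n,q in [('Lp0',(499,130)),('Lp1',(533,290)),('Rp0',(566,110)),('Rp1',(600,270)),('postA',(483,95)),('postB',(570,75)),('postC',(577,95)),('postD',(490,118))]: print(n,onz(t,T(*q),.165).round(4))
cs=[]
for q in [(275,190),(155,300),(382,310),(270,422)]: p=onz(t,B(*q),.028+.024);cs.append(p);print('bead',p.round(4))
# rim ellipse pts
rim=[(315,80),(515,285),(310,487),(105,280)]
pr=np.array([onz(t,B(*q),.122) for q in rim]);print(pr.round(4),pr.mean(0))
for n,q in [('jig',(205,407)),('stop',(368,608)),('mug',(440,548))]: print(n,onz(t,(q[0]*.64,q[1]/1.5625),.1 if n!='mug' else .11).round(3))
# others via tri
for a,b in [((232,258),(216,154)),((246,304),(272,181)),((300,248),(224,101)),((245,205),(173,159)),((245,205),(165,157)),((283,208),(182,119))]:
    p,e=tri(s,a,t,b);print(p.round(3),round(e,3))
E
```

```text
gripTop [0.5477 0.1941 0.2328] 0.0008
bowl [0.5479 0.1908 0.0595] 0.0023
nearprong tip [0.5144 0.1988 0.1653] 0.0009
farprong tip [0.521  0.1755 0.1645] 0.0026
post top [0.5837 0.2019 0.1666] 0.0017
foot c [0.5481 0.1942 0.0012] 0.0007
Lp0 [0.5715 0.2124 0.165 ]
Lp1 [0.514  0.1989 0.165 ]
Rp0 [0.578  0.1886 0.165 ]
Rp1 [0.5204 0.1754 0.165 ]
postA [0.5843 0.2184 0.165 ]
postB [0.5907 0.1874 0.165 ]
postC [0.5834 0.1847 0.165 ]
postD [0.5759 0.2157 0.165 ]
bead [ 0.6026 -0.1683  0.052 ]
bead [ 0.5584 -0.1165  0.052 ]
bead [ 0.5516 -0.209   0.052 ]
bead [ 0.5075 -0.1606  0.052 ]
[[ 0.6327 -0.1739  0.122 ]
 [ 0.5515 -0.2442  0.122 ]
 [ 0.4785 -0.1624  0.122 ]
 [ 0.5579 -0.09    0.122 ]] [ 0.55516239 -0.16763092  0.122     ]
jig [ 0.758 -0.037  0.1  ]
stop [ 0.498 -0.324  0.1  ]
mug [ 0.398 -0.225  0.11 ]
[0.547 0.193 0.184] 0.0
[0.435 0.15  0.115] 0.01
[0.542 0.33  0.119] 0.002
[0.665 0.202 0.124] 0.02
[0.673 0.205 0.128] 0.001
[0.639 0.297 0.11 ] 0.0
```

The crop confirms the silver spoon hanging on the brass prongs. The rack is turned by about 13°, with its seat at about (0.548, 0.194, 0.165).

```bash
cat >> h.py <<'E'
def plan(p,yaw=None):
    """yaw: desired azimuth of tool y (deg, mod 180), tool x down"""
    x=st(); M=R.from_quat(x['tool_rot']).as_matrix(); p0=np.array(x['ee_pos'])
    dp=M.T@(np.array(p)-p0)*1000
    out=None
    if yaw is not None:
        best=None
        for k in (0,180,-180):
            a=np.radians(yaw+k); Y=np.array([np.cos(a),np.sin(a),0]);X=np.array([0,0,-1.]);
            D=np.stack([X,Y,np.cross(X,Y)],1); rv=R.from_matrix(M.T@D).as_rotvec()
            if best is None or np.linalg.norm(rv)<np.linalg.norm(best): best=rv
            if k==0: first=rv
        out=best
        print('dr options', first.round(3),best.round(3))
    print('t',x['clock'],'pos',p0.round(4),'yaw_y',np.degrees(np.arctan2(M[1,1],M[0,1])).round(1),'x',M[:,0].round(3),'dp',dp.round(1),'q7',round(x['q'][6],2),'gap',round(float(x['finger_gap']),4),'F',np.round(x['wrist_force'],1))
    return dp,out
E
python3 - <<'E'
from h import *
plan([.548,.194,.33],103)
E
```

```text
dr options [ 3.138 -0.    -0.   ] [-0.004  0.    -0.   ]
t 1.1 pos [ 0.1381 -0.6096  0.2227] yaw_y -77.2 x [ 0. -0. -1.] dp [-107.4 -693.1 -577.4] q7 -0.08 gap 0.088 F [ 0.5 -0.1 -0.2]
```

Emit:
{"op": "apply_moves", "data": {"gripper": [0, 0, 0, 0, 0, 0, 0, 0, 0, 0, 0, 0], "dp": [[-40, 0, 0], [-80, 0, 0], [-107, -25, -20], [-107, -57, -47], [-107, -89, -74], [-107, -121, -101], [-107, -153, -128], [-107, -185, -154], [-107, -217, -181], [-107, -249, -207], [-107, -281, -234], [-107, -313, -261]], "dr": [[0, 0, 0], [0, 0, 0], [0, 0, 0], [0, 0, 0], [0, 0, 0], [0, 0, 0], [0, 0, 0], [0, 0, 0], [0, 0, 0], [0, 0, 0], [0, 0, 0], [0, 0, 0]]}}

```text
clock: 2.1
ee_pos: [0.3235, -0.2453, 0.33]
tool_rot: [0.703, 0.078, -0.703, 0.079]
wrist_force: [0.9, 0.2, 0.5]
finger_gap: 0.0877
```

```bash
python3 - <<'E'
from h import *
plan([.548,.194,.33],103)
E
```

```text
dr options [ 3.137e+00 -2.000e-03  1.000e-03] [-0.004 -0.    -0.001]
t 2.1 pos [ 0.3235 -0.2453  0.33  ] yaw_y -77.2 x [ 0.001 -0.001 -1.   ] dp [-3.000e-01 -3.789e+02 -3.159e+02] q7 -0.8 gap 0.0877 F [0.9 0.2 0.5]
```

Emit:
{"op": "apply_moves", "data": {"gripper": [0, 0, 0, 0, 0, 0, 0, 0, 0, 0, 0, 0], "dp": [[0, -40, -33], [0, -80, -66], [0, -120, -100], [0, -160, -133], [0, -195, -163], [0, -230, -192], [0, -265, -221], [0, -300, -250], [0, -335, -279], [0, -379, -316], [0, -379, -316], [0, -379, -316]], "dr": [[0, 0, 0], [0, 0, 0], [0, 0, 0], [0, 0, 0], [0, 0, 0], [0, 0, 0], [0, 0, 0], [0, 0, 0], [0, 0, 0], [0, 0, 0], [0, 0, 0], [0, 0, 0]]}}

```text
clock: 3.1
ee_pos: [0.5489, 0.1964, 0.3295]
tool_rot: [0.703, 0.078, -0.702, 0.079]
wrist_force: [0.6, -0.1, 0.9]
finger_gap: 0.0882
```

```bash
python3 - <<'E'
from h import *
plan([.548,.194,.188],103)
s=cap('side','s1');t=cap('top','t1')
a=cv2.resize(s['pixels'][130:280,190:330],(560,600));cv2.imwrite('pics/s1c.png',a)
print([proj(s,[.548,.194,z]).round(1) for z in(.05,.165,.235)])
E
```

```text
dr options [ 3.137e+00 -1.000e-03  1.000e-03] [-0.004 -0.001 -0.001]
t 3.1 pos [0.5489 0.1964 0.3295] yaw_y -77.3 x [ 0.001 -0.001 -1.   ] dp [141.5   2.1   1.5] q7 -2.0 gap 0.0882 F [ 0.6 -0.1  0.9]
[array([270.6, 256.9]), array([238.1, 257.6]), array([215.4, 258.1])]
```

View pics/s1c.png

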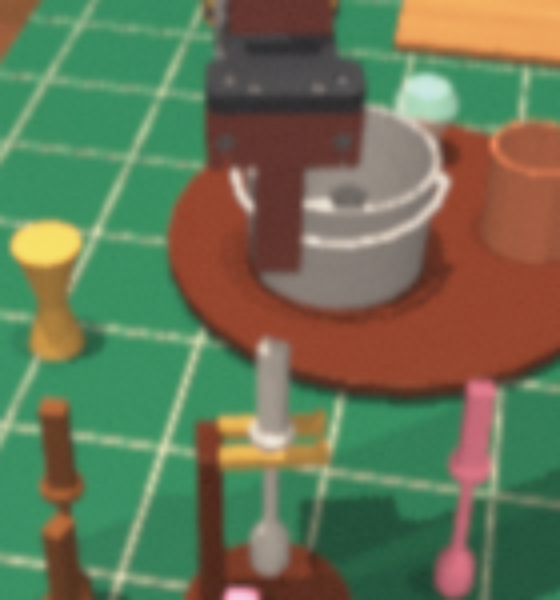

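View pics/t1.png

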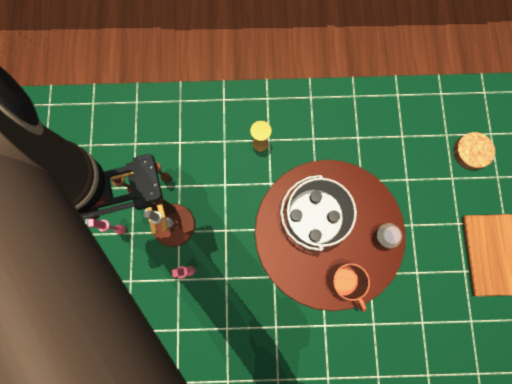

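Emit:
{"op": "apply_moves", "data": {"gripper": [0, 0, 0, 0, 0, 0, 0, 0], "dp": [[10, 2, 1.5], [40, 2, 1.5], [65, 2, 1.5], [90, 2, 1.5], [115, 2, 1.5], [132, 2, 1.5], [141, 2, 1.5], [141, 2, 1.5]], "dr": [[0, 0, 0], [0, 0, 0], [0, 0, 0], [0, 0, 0], [0, 0, 0], [0, 0, 0], [0, 0, 0], [0, 0, 0]]}}

```text
clock: 3.87
ee_pos: [0.5459, 0.1964, 0.1855]
tool_rot: [-0.701, -0.081, 0.704, -0.08]
wrist_force: [0.9, -0.2, -0.1]
finger_gap: 0.088
```

```bash
python3 - <<'E'
from h import *
plan([.548,.194,.188],103)
s=cap('side','s2')
a=cv2.resize(s['pixels'][180:300,200:312],(560,600),interpolation=cv2.INTER_CUBIC);cv2.imwrite('pics/s2c.png',a)
E
```

```text
dr options [-3.14e+00 -3.00e-03  6.00e-03] [0.001 0.004 0.002]
t 3.8667 pos [0.5459 0.1964 0.1855] yaw_y -76.9 x [-0.004  0.001 -1.   ] dp [-2.5  2.8 -1.5] q7 -2.07 gap 0.088 F [ 0.9 -0.2 -0.1]
```

View pics/s2c.png

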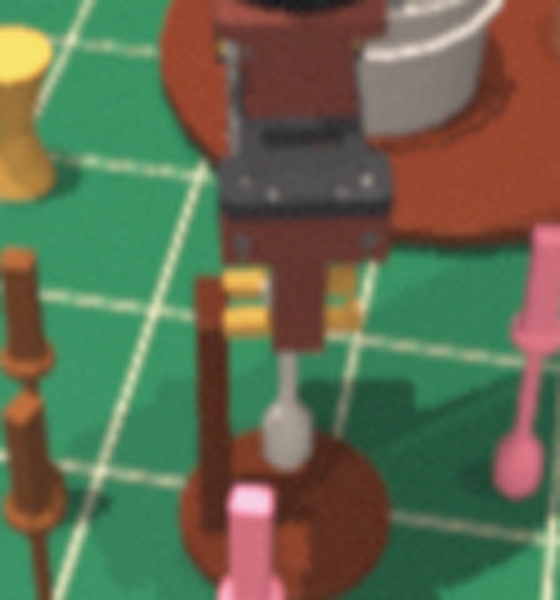

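Emit:
{"op": "apply_moves", "data": {"gripper": [0, 0, 1, 1, 1, 1, 1, 1, 1, 1], "dp": [[-2, 3, -1.5], [-2, 3, -1.5], [-2, 3, -1.5], [-2, 3, -1.5], [-2, 3, -1.5], [-2, 3, -1.5], [-2, 3, -1.5], [-2, 3, -1.5], [-2, 3, -1.5], [-2, 3, -1.5]], "dr": [[0, 0, 0], [0, 0, 0], [0, 0, 0], [0, 0, 0], [0, 0, 0], [0, 0, 0], [0, 0, 0], [0, 0, 0], [0, 0, 0], [0, 0, 0]], "newtons": 50}}

```text
clock: 4.75
ee_pos: [0.5487, 0.1947, 0.1891]
tool_rot: [-0.702, -0.081, 0.703, -0.08]
wrist_force: [-0.5, 0.9, 0.1]
finger_gap: 0.038
```

```bash
python3 - <<'E'
from h import *
plan([.548,.194,.198],103)
s=cap('side','s3')
a=cv2.resize(s['pixels'][180:300,200:312],(560,600),interpolation=cv2.INTER_CUBIC);cv2.imwrite('pics/s3c.png',a)
E
```

```text
dr options [-3.14e+00 -4.00e-03  3.00e-03] [0.002 0.002 0.003]
t 4.75 pos [0.5487 0.1947 0.1891] yaw_y -76.9 x [-0.003  0.002 -1.   ] dp [-8.9  0.5  0.9] q7 -2.07 gap 0.038 F [-0.5  0.9  0.1]
```

View pics/s3c.png

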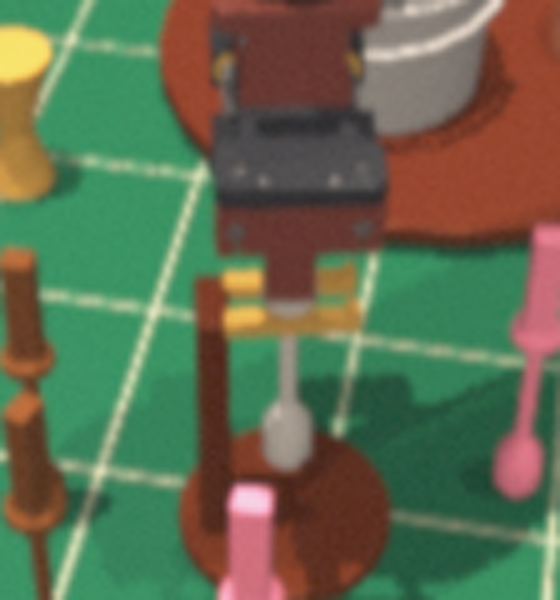

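Emit:
{"op": "apply_moves", "data": {"gripper": [1, 1, 1, 1, 1, 1, 1, 1], "dp": [[0, 0, 0], [0, 0, 0], [0, 0, 0], [0, 0, 0], [0, 0, 0], [0, 0, 0], [0, 0, 0], [0, 0, 0]], "dr": [[0, 0, 0], [0, 0, 0], [0, 0, 0], [0, 0, 0], [0, 0, 0], [0, 0, 0], [0, 0, 0], [0, 0, 0]]}}

```text
clock: 5.47
ee_pos: [0.5487, 0.1946, 0.189]
tool_rot: [-0.702, -0.081, 0.703, -0.08]
wrist_force: [-0.5, 0.2, -0.9]
finger_gap: 0.0151
```

```bash
python3 - <<'E'
from h import *
plan([.548,.194,.198],103)
E
```

```text
dr options [-3.14e+00 -4.00e-03  3.00e-03] [0.002 0.002 0.003]
t 5.4667 pos [0.5487 0.1946 0.189 ] yaw_y -76.9 x [-0.003  0.002 -1.   ] dp [-9.   0.4  0.9] q7 -2.07 gap 0.0151 F [-0.5  0.2 -0.9]
```

Emit:
{"op": "apply_moves", "data": {"gripper": [1, 1, 1], "dp": [[0, 0, 0], [0, 0, 0], [0, 0, 0]], "dr": [[0, 0, 0], [0, 0, 0], [0, 0, 0]]}}

```text
clock: 5.72
ee_pos: [0.5487, 0.1947, 0.189]
tool_rot: [-0.702, -0.081, 0.703, -0.08]
wrist_force: [0.4, -0.0, -1.1]
finger_gap: 0.0154
```

```bash
python3 - <<'E'
from h import *
plan([.548,.194,.200],103)
E
```

```text
dr options [-3.14e+00 -4.00e-03  3.00e-03] [0.002 0.002 0.003]
t 5.7167 pos [0.5487 0.1947 0.189 ] yaw_y -76.9 x [-0.003  0.002 -1.   ] dp [-11.    0.4   0.9] q7 -2.07 gap 0.0154 F [ 0.4 -0.  -1.1]
```

Emit:
{"op": "apply_moves", "data": {"gripper": [1, 1, 1, 1], "dp": [[-5, 0, 0], [-11, 0, 0], [-12, 0, 0], [-12, 0, 0]], "dr": [[0, 0, 0], [0, 0, 0], [0, 0, 0], [0, 0, 0]]}}

```text
clock: 6.05
ee_pos: [0.549, 0.1949, 0.2018]
tool_rot: [-0.702, -0.082, 0.703, -0.08]
wrist_force: [-0.7, -0.0, -1.0]
finger_gap: 0.0156
```

```bash
python3 - <<'E'
from h import *
plan([.548,.194,.200],103)
s=cap('side','s4')
a=cv2.resize(s['pixels'][180:300,200:312],(560,600),interpolation=cv2.INTER_CUBIC);cv2.imwrite('pics/s4c.png',a)
E
```

```text
dr options [-3.14e+00 -4.00e-03  1.00e-03] [0.002 0.001 0.003]
t 6.05 pos [0.549  0.1949 0.2018] yaw_y -76.9 x [-0.001  0.002 -1.   ] dp [1.8 0.6 1.2] q7 -2.06 gap 0.0156 F [-0.7 -0.  -1. ]
```

View pics/s4c.png

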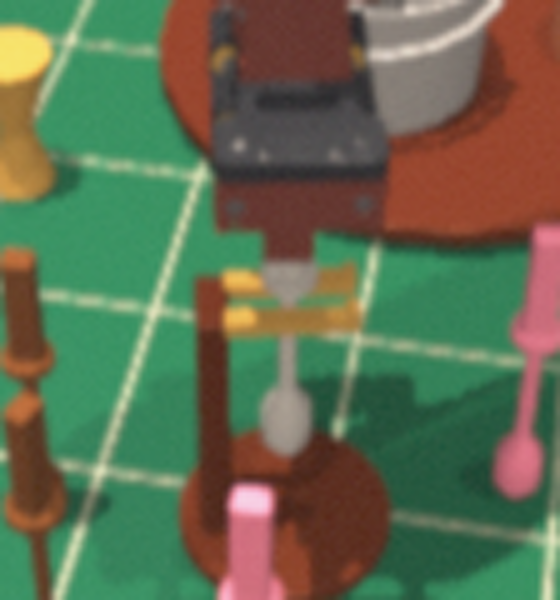

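Emit:
{"op": "apply_moves", "data": {"gripper": [1, 1, 1, 1, 1, 1, 1, 1, 1, 1], "dp": [[0, 0, 12], [0, 0, 28], [0, 0, 44], [0, 0, 56], [0, 0, 58], [-20, 0, 58], [-50, 0, 58], [-85, 0, 58], [-120, 0, 58], [-120, 0, 58]], "dr": [[0, 0, 0], [0, 0, 0], [0, 0, 0], [0, 0, 0], [0, 0, 0], [0, 0, 0], [0, 0, 0], [0, 0, 0], [0, 0, 0], [0, 0, 0]]}}

```text
clock: 6.93
ee_pos: [0.4954, 0.1832, 0.3281]
tool_rot: [0.705, 0.082, -0.7, 0.079]
wrist_force: [-0.2, 1.0, -0.6]
finger_gap: 0.015
```

```bash
python3 - <<'E'
from h import *
plan([.555,-.166,.31],103)
s=cap('side','s5')
a=cv2.resize(s['pixels'][150:300,200:340],(560,600),interpolation=cv2.INTER_CUBIC);cv2.imwrite('pics/s5c.png',a)
E
```

```text
dr options [-3.14  -0.006 -0.013] [ 0.002 -0.008  0.004]
t 6.9333 pos [0.4954 0.1832 0.3281] yaw_y -76.9 x [ 0.007  0.005 -1.   ] dp [ 16.6 353.7  21.2] q7 -1.96 gap 0.015 F [-0.2  1.  -0.6]
```

View pics/s5c.png

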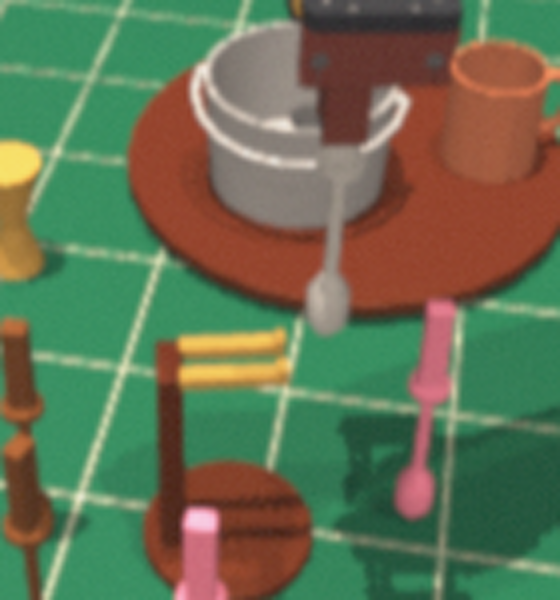

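Emit:
{"op": "apply_moves", "data": {"gripper": [1, 1, 1, 1, 1, 1, 1, 1, 1, 1, 1, 1], "dp": [[0, 20, 1], [2, 55, 4], [4, 92, 7], [6, 130, 9], [8, 168, 11], [9, 206, 13], [10, 244, 15], [11, 282, 17], [12, 318, 19], [13, 345, 21], [14, 354, 21], [14, 354, 21]], "dr": [[0, 0, 0], [0, 0, 0], [0, -0.004, 0.002], [0, -0.008, 0.004], [0, -0.008, 0.004], [0, -0.008, 0.004], [0, -0.008, 0.004], [0, -0.008, 0.004], [0, -0.008, 0.004], [0, -0.008, 0.004], [0, -0.008, 0.004], [0, -0.008, 0.004]]}}

```text
clock: 7.98
ee_pos: [0.5538, -0.1705, 0.3074]
tool_rot: [-0.701, -0.079, 0.705, -0.079]
wrist_force: [-0.8, 0.4, -0.6]
finger_gap: 0.0151
```

```bash
python3 - <<'E'
from h import *
plan([.555,-.166,.173],103)
s=cap('side','s6');t=cap('top','t6')
a=cv2.resize(s['pixels'][80:230,210:350],(560,600),interpolation=cv2.INTER_CUBIC);cv2.imwrite('pics/s6c.png',a)
E
```

```text
dr options [ 3.138  0.    -0.009] [-0.004  0.005  0.   ]
t 7.9833 pos [ 0.5538 -0.1705  0.3074] yaw_y -77.2 x [-0.005 -0.001 -1.   ] dp [134.4  -4.1  -2.9] q7 -1.31 gap 0.0151 F [-0.8  0.4 -0.6]
```

View pics/s6c.png

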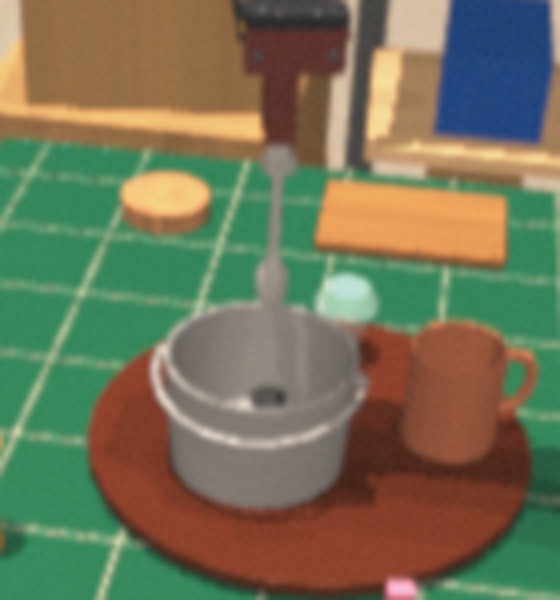

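View pics/t6.png

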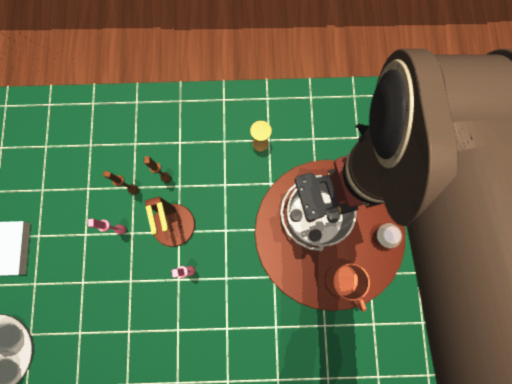

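```bash
python3 - <<'E'
from h import *
s=pickle.load(open('/tmp/side.pkl','rb'))
C=lambda p:((proj(s,p)-[80,210])*4).round(0)[::-1]
print('bowl',C([.554,-.1705,.19]),'collar',C([.554,-.1705,.286]))
a=np.linspace(0,2*np.pi,200)
P=np.array([C([.555+.078*np.cos(k),-.166+.078*np.sin(k),.122]) for k in a])
print(P.min(0),P.max(0))
i=cv2.imread('pics/s6c.png'); cv2.polylines(i,[P.astype(int).reshape(-1,1,2)],True,(0,0,255),1)
cv2.circle(i,tuple(C([.554,-.1705,.168]).astype(int)),3,(0,255,255),-1);cv2.imwrite('pics/s6d.png',i[100:560])
E
```

```text
bowl [268. 274.] collar [275. 159.]
[164. 298.] [360. 409.]
```

View pics/s6d.png

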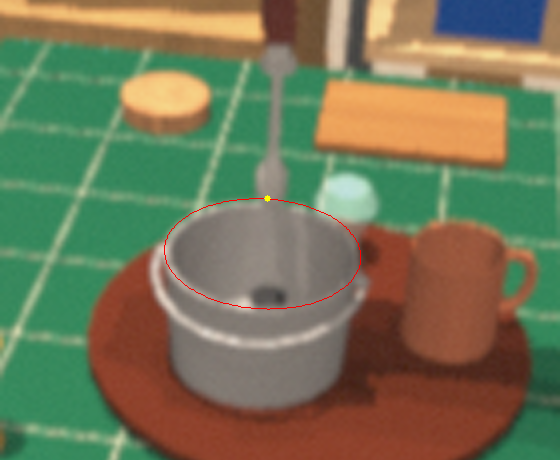

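Emit:
{"op": "apply_moves", "data": {"gripper": [1, 1, 1, 1, 1, 1, 1, 1, 1, 1], "dp": [[8, -4, -3], [25, -4, -3], [45, -4, -3], [65, -4, -3], [85, -4, -3], [105, -4, -3], [120, -4, -3], [130, -4, -3], [134, -4, -3], [134, -4, -3]], "dr": [[0, 0, 0], [0, 0.005, 0], [0, 0.005, 0], [0, 0.005, 0], [0, 0.005, 0], [0, 0.005, 0], [0, 0.005, 0], [0, 0.005, 0], [0, 0.005, 0], [0, 0.005, 0]]}}

```text
clock: 8.92
ee_pos: [0.5554, -0.1598, 0.1741]
tool_rot: [0.702, 0.082, -0.702, 0.081]
wrist_force: [0.8, 0.6, -0.3]
finger_gap: 0.0153
```

```bash
cat >> h.py <<'E'
def circ(a0,a1,n,r=.045,z=.172,c=(.555,-.166)):
    x=st(); M=R.from_quat(x['tool_rot']).as_matrix(); p0=np.array(x['ee_pos'])
    for a in np.radians(np.linspace(a0,a1,n)):
        p=np.array([c[0]+r*np.cos(a),c[1]+r*np.sin(a),z]); print((M.T@(p-p0)*1000).round(1).tolist())
E
python3 - <<'E'
from h import *
plan([.555,-.166,.172],103)
print('out');circ(41,41,1); print('arc'); circ(41,41+80,9)
E
```

```text
dr options [-3.138e+00 -3.000e-03 -1.000e-03] [ 0.004 -0.     0.002]
t 8.9167 pos [ 0.5554 -0.1598  0.1741] yaw_y -76.8 x [-0.     0.002 -1.   ] dp [2.  6.  1.8] q7 -1.39 gap 0.0153 F [ 0.8  0.6 -0.3]
out
[2.1, -15.0, -38.0]
arc
[2.1, -15.0, -38.0]
[2.1, -21.6, -33.8]
[2.1, -27.4, -28.4]
[2.1, -32.1, -22.2]
[2.1, -35.7, -15.2]
[2.1, -38.0, -7.7]
[2.1, -39.0, 0.1]
[2.1, -38.6, 7.9]
[2.1, -36.9, 15.5]
```

Emit:
{"op": "apply_moves", "data": {"gripper": [1, 1, 1, 1, 1, 1, 1, 1, 1, 1, 1, 1], "dp": [[1, 0, -10], [2, -6, -22], [2, -12, -32], [2, -15, -38], [2, -15, -38], [2, -18, -36], [2, -21.6, -34], [2, -24.5, -31.2], [2, -27.4, -28.4], [2, -30, -25.3], [2, -32, -22], [2, -34, -19]], "dr": [[0, 0, 0], [0, 0, 0], [0, 0, 0], [0, 0, 0], [0, 0, 0], [0, 0, 0], [0, 0, 0], [0, 0, 0], [0, 0, 0], [0, 0, 0], [0, 0, 0], [0, 0, 0]]}}

```text
clock: 9.92
ee_pos: [0.5656, -0.1224, 0.1722]
tool_rot: [0.703, 0.082, -0.702, 0.081]
wrist_force: [0.9, -0.0, -1.7]
finger_gap: 0.0152
```

```bash
cat >> h.py <<'E'
def pol(c=(.555,-.166)):
    p=np.array(st()['ee_pos']);d=p[:2]-np.array(c);a=np.degrees(np.arctan2(d[1],d[0]));print('polar r',np.hypot(*d).round(4),'ang',a.round(1));return a
E
python3 - <<'E'
from h import *
plan([.555,-.166,.172],103)
a=pol(); circ(a+8,a+96,12)
t=cap('top','t7');cv2.imwrite('pics/t7c.png',cv2.resize(t['pixels'][150:270,260:380],(600,600),interpolation=cv2.INTER_CUBIC))
E
```

```text
dr options [-3.138e+00 -3.000e-03 -1.000e-03] [ 0.004 -0.     0.002]
t 9.9167 pos [ 0.5656 -0.1224  0.1722] yaw_y -76.8 x [ 0.     0.002 -1.   ] dp [ 0.2 40.  20.2] q7 -1.46 gap 0.0152 F [ 0.9 -0.  -1.7]
polar r 0.0448 ang 76.4
[0.2, -2.6, 5.7]
[0.2, -4.2, 11.8]
[0.2, -4.9, 18.0]
[0.2, -4.8, 24.3]
[0.2, -3.8, 30.5]
[0.2, -2.0, 36.5]
[0.2, 0.7, 42.2]
[0.2, 4.1, 47.4]
[0.2, 8.3, 52.2]
[0.2, 13.0, 56.3]
[0.2, 18.3, 59.7]
[0.2, 24.0, 62.3]
```

View pics/t7c.png

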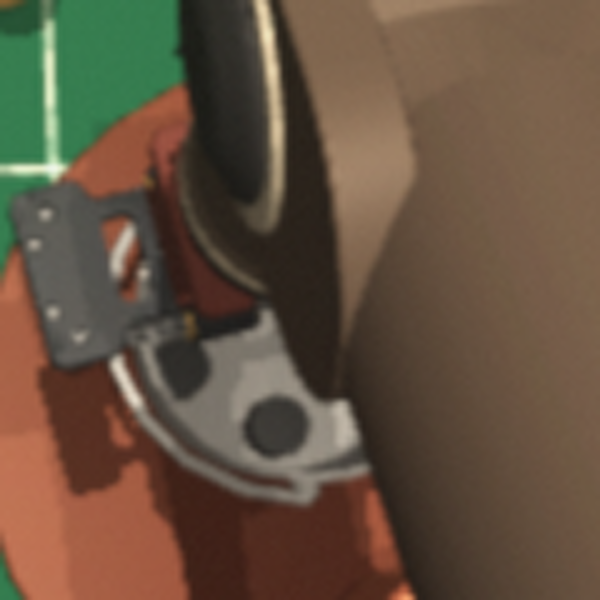

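Emit:
{"op": "apply_moves", "data": {"gripper": [1, 1, 1, 1, 1, 1, 1, 1, 1, 1, 1, 1], "dp": [[0, -2.6, 5.7], [0, -4.2, 11.8], [0, -4.9, 18], [0, -4.8, 24.3], [0, -3.8, 30.5], [0, -2, 36.5], [0, 0.7, 42.2], [0, 4, 47.4], [0, 8.3, 52.2], [0, 13, 56.3], [0, 18.3, 59.7], [0, 24, 62.3]], "dr": [[0, 0, 0], [0, 0, 0], [0, 0, 0], [0, 0, 0], [0, 0, 0], [0, 0, 0], [0, 0, 0], [0, 0, 0], [0, 0, 0], [0, 0, 0], [0, 0, 0], [0, 0, 0]]}}

```text
clock: 10.97
ee_pos: [0.5096, -0.1605, 0.1722]
tool_rot: [-0.702, -0.082, 0.703, -0.081]
wrist_force: [-0.8, 1.3, -0.5]
finger_gap: 0.0157
```

```bash
python3 - <<'E'
from h import *
plan([.555,-.166,.172],103)
a=pol(); circ(a+8,a+96,12)
t=cap('top','t8');cv2.imwrite('pics/t8c.png',cv2.resize(t['pixels'][150:270,260:380],(600,600),interpolation=cv2.INTER_CUBIC))
E
```

```text
dr options [-3.138e+00 -3.000e-03  0.000e+00] [0.004 0.    0.002]
t 10.9667 pos [ 0.5096 -0.1605  0.1722] yaw_y -76.8 x [-0.001  0.002 -1.   ] dp [  0.1  15.8 -42.9] q7 -1.36 gap 0.0157 F [-0.8  1.3 -0.5]
polar r 0.0457 ang 173.0
[0.2, 6.3, 1.1]
[0.1, 12.5, 2.0]
[0.1, 18.8, 2.0]
[0.1, 25.0, 1.1]
[0.1, 31.0, -0.6]
[0.1, 36.8, -3.1]
[0.1, 42.1, -6.4]
[0.1, 46.9, -10.5]
[0.1, 51.1, -15.1]
[0.1, 54.7, -20.3]
[0.1, 57.4, -26.0]
[0.0, 59.4, -31.9]
```

View pics/t8c.png

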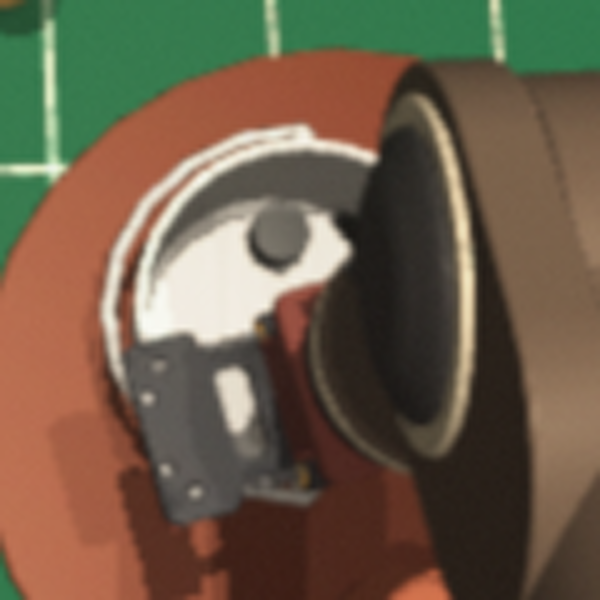

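Spoon at 173°, bead N at crop (278,233) still untouched, and L and S swept ahead. I'll keep going round.

Emit:
{"op": "apply_moves", "data": {"gripper": [1, 1, 1, 1, 1, 1, 1, 1, 1, 1, 1, 1], "dp": [[0, 6.3, 1], [0, 12.5, 2], [0, 18.8, 2], [0, 25, 1.1], [0, 31, -0.6], [0, 36.8, -3], [0, 42, -6.4], [0, 47, -10.5], [0, 51, -15], [0, 54.7, -20.3], [0, 57.4, -26], [0, 59.4, -32]], "dr": [[0, 0, 0], [0, 0, 0], [0, 0, 0], [0, 0, 0], [0, 0, 0], [0, 0, 0], [0, 0, 0], [0, 0, 0], [0, 0, 0], [0, 0, 0], [0, 0, 0], [0, 0, 0]]}}

```text
clock: 12.02
ee_pos: [0.5545, -0.2127, 0.1718]
tool_rot: [-0.702, -0.081, 0.703, -0.08]
wrist_force: [-1.3, 0.4, -0.9]
finger_gap: 0.0155
```

```bash
python3 - <<'E'
from h import *
plan([.555,-.166,.172],103)
a=pol(); circ(a+8,a+96,12)
t=cap('top','t9');cv2.imwrite('pics/t9c.png',cv2.resize(t['pixels'][150:270,260:380],(600,600),interpolation=cv2.INTER_CUBIC))
E
```

```text
dr options [-3.14e+00 -2.00e-03  2.00e-03] [0.002 0.001 0.001]
t 12.0167 pos [ 0.5545 -0.2127  0.1718] yaw_y -76.9 x [-0.002  0.001 -1.   ] dp [ -0.1 -45.4 -11.1] q7 -1.31 gap 0.0155 F [-1.3  0.4 -0.9]
polar r 0.0467 ang -90.6
[-0.2, -0.6, -6.6]
[-0.2, -0.4, -12.9]
[-0.2, -1.1, -19.1]
[-0.2, -2.6, -25.2]
[-0.2, -5.0, -31.0]
[-0.2, -8.2, -36.4]
[-0.2, -12.0, -41.4]
[-0.2, -16.6, -45.7]
[-0.2, -21.7, -49.4]
[-0.2, -27.2, -52.3]
[-0.2, -33.1, -54.4]
[-0.2, -39.3, -55.7]
```

View pics/t9c.png

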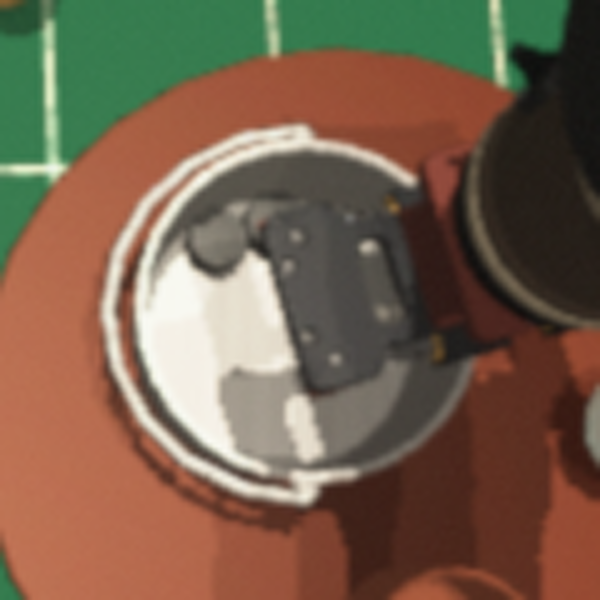

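Emit:
{"op": "apply_moves", "data": {"gripper": [1, 1, 1, 1, 1, 1, 1, 1, 1, 1, 1], "dp": [[0, -0.6, -6.6], [0, -0.4, -13], [0, -1, -19], [0, -2.6, -25], [0, -5, -31], [0, -8, -36.4], [0, -12, -41.4], [0, -16.6, -45.7], [0, -21.7, -49.4], [0, -21, -47], [0, -20, -44]], "dr": [[0, 0, 0], [0, 0, 0], [0, 0, 0], [0, 0, 0], [0, 0, 0], [0, 0, 0], [0, 0, 0], [0, 0, 0], [0, 0, 0], [0, 0, 0], [0, 0, 0]]}}

```text
clock: 12.98
ee_pos: [0.5947, -0.1819, 0.1722]
tool_rot: [0.703, 0.082, -0.702, 0.081]
wrist_force: [-0.0, 0.1, -1.0]
finger_gap: 0.0151
```

```bash
python3 - <<'E'
from h import *
plan([.555,-.166,.33],103)
a=pol()
t=cap('top','t10');cv2.imwrite('pics/t10c.png',cv2.resize(t['pixels'][150:270,260:380],(600,600),interpolation=cv2.INTER_CUBIC))
E
```

```text
dr options [-3.137e+00 -2.000e-03 -3.000e-03] [ 0.004 -0.002  0.002]
t 12.9833 pos [ 0.5947 -0.1819  0.1722] yaw_y -76.8 x [ 0.001  0.002 -1.   ] dp [-157.8  -24.8   34.8] q7 -1.37 gap 0.0151 F [-0.   0.1 -1. ]
polar r 0.0428 ang -21.8
```

View pics/t10c.png

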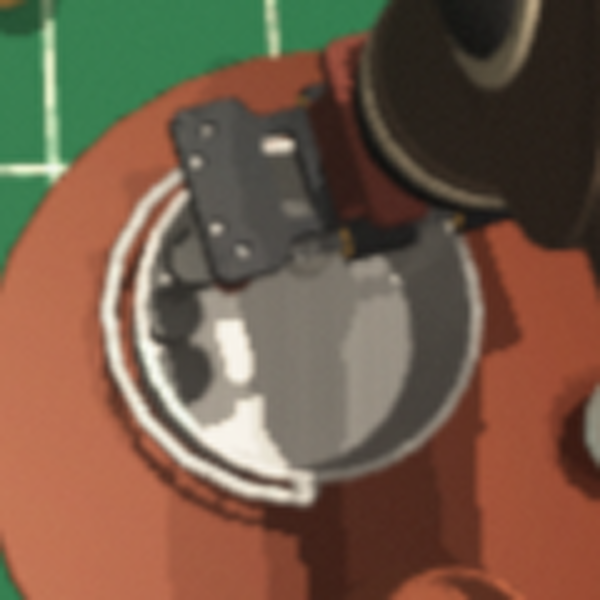

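Emit:
{"op": "apply_moves", "data": {"gripper": [1, 1, 1, 1, 1, 1, 1, 1, 1, 1, 1, 1], "dp": [[-8, 0, 2], [-25, 0, 2], [-50, 0, 2], [-75, 0, 3], [-100, 0, 5], [-125, 0, 10], [-150, -5, 20], [-155, -25, 35], [-155, -60, 50], [-155, -100, 60], [-155, -140, 65], [-155, -180, 70]], "dr": [[0, 0, 0], [0, 0, 0], [0, 0, 0], [0, 0, 0], [0, 0, 0], [0, 0, 0], [0, 0, 0], [0, 0, 0], [0, 0, 0], [0, 0, 0], [0, 0, 0], [0, 0, 0]]}}

```text
clock: 14.03
ee_pos: [0.4834, -0.023, 0.3281]
tool_rot: [0.703, 0.08, -0.702, 0.08]
wrist_force: [0.9, 0.6, -1.1]
finger_gap: 0.0157
```

```bash
python3 - <<'E'
from h import *
plan([.4922,.182,.31],103)
t=cap('top','t11');cv2.imwrite('pics/t11c.png',cv2.resize(t['pixels'][150:270,260:380],(600,600),interpolation=cv2.INTER_CUBIC))
cap('side','s11')
E
```

```text
dr options [-3.14e+00  0.00e+00 -3.00e-03] [ 0.001 -0.002 -0.   ]
t 14.0333 pos [ 0.4834 -0.023   0.3281] yaw_y -76.9 x [ 0.002  0.    -1.   ] dp [  18.2 -197.7  -54.9] q7 -1.49 gap 0.0157 F [ 0.9  0.6 -1.1]
```

View pics/t11c.png

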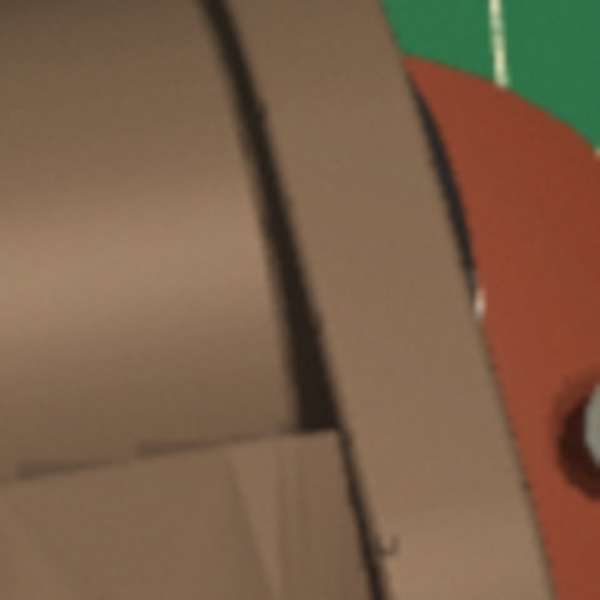

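View pics/s11.png

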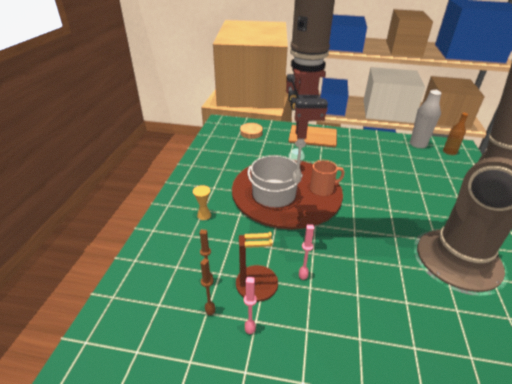

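Emit:
{"op": "apply_moves", "data": {"gripper": [1, 1, 1, 1, 1, 1, 1, 1, 1, 1], "dp": [[0, -20, -8], [-2, -55, -18], [-2, -90, -28], [-2, -125, -38], [-2, -155, -46], [-2, -180, -52], [-2, -194, -55], [-2, -196, -55], [-2, -196, -55], [-2, -196, -55]], "dr": [[0, 0, 0], [0, 0, 0], [0, 0, 0], [0, 0, 0], [0, 0, 0], [0, 0, 0], [0, 0, 0], [0, 0, 0], [0, 0, 0], [0, 0, 0]]}}

```text
clock: 14.97
ee_pos: [0.4903, 0.1847, 0.3315]
tool_rot: [0.703, 0.084, -0.701, 0.084]
wrist_force: [0.2, -0.5, -1.2]
finger_gap: 0.0152
```

```bash
python3 - <<'E'
from h import *
plan([.4905,.1812,.202],103)
t=cap('top','t12');cv2.imwrite('pics/t12c.png',cv2.resize(t['pixels'][150:270,260:380],(600,600),interpolation=cv2.INTER_CUBIC))
s=cap('side','s12');cv2.imwrite('pics/s12c.png',cv2.resize(s['pixels'][150:300,200:340],(560,600),interpolation=cv2.INTER_CUBIC))
E
```

```text
dr options [-3.132  0.    -0.005] [ 0.01  -0.003 -0.   ]
t 14.9667 pos [0.4903 0.1847 0.3315] yaw_y -76.4 x [ 0.003  0.001 -1.   ] dp [129.5   3.4   1. ] q7 -1.97 gap 0.0152 F [ 0.2 -0.5 -1.2]
```

View pics/t12c.png

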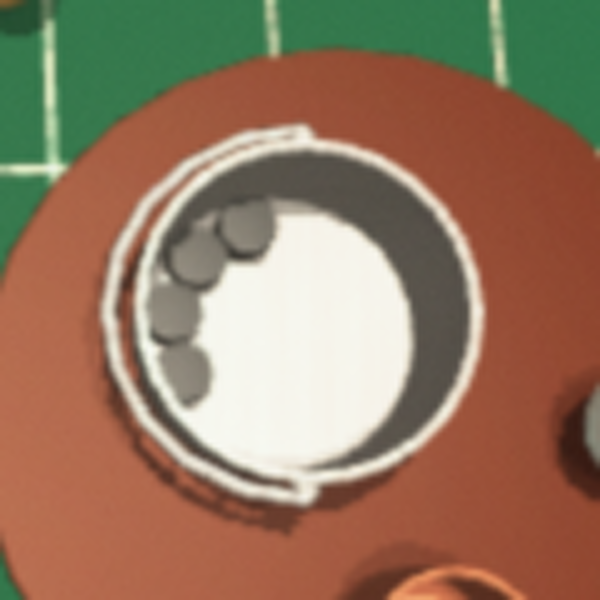

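View pics/s12c.png

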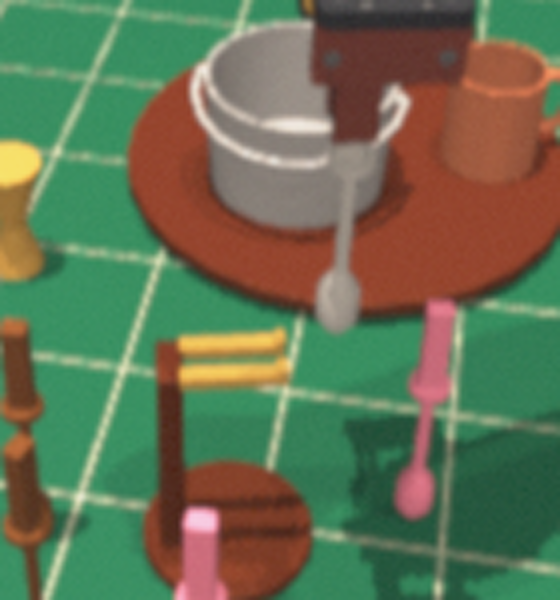

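Emit:
{"op": "apply_moves", "data": {"gripper": [1, 1, 1, 1, 1, 1, 1, 1, 1], "dp": [[8, 3, 1], [30, 3, 1], [55, 3, 1], [80, 3, 1], [100, 3, 1], [117, 3, 1], [126, 3, 1], [128, 3, 1], [128, 3, 1]], "dr": [[0, 0, 0], [0.01, -0.003, 0], [0.01, -0.003, 0], [0.01, -0.003, 0], [0.01, -0.003, 0], [0.01, -0.003, 0], [0.01, -0.003, 0], [0.01, -0.003, 0], [0.01, -0.003, 0]]}}

```text
clock: 15.82
ee_pos: [0.4905, 0.1805, 0.2032]
tool_rot: [-0.702, -0.079, 0.703, -0.079]
wrist_force: [0.8, -0.7, -2.1]
finger_gap: 0.0154
```

```bash
python3 - <<'E'
from h import *
plan([.4905,.1812,.202],103)
t=cap('top','t13')
s=cap('side','s13');
a=cv2.resize(s['pixels'][190:290,230:300],(420,600),interpolation=cv2.INTER_CUBIC)
b=cv2.resize(t['pixels'][185:260,135:198],None,fx=6,fy=6,interpolation=cv2.INTER_CUBIC)
o=np.zeros((600,798,3),np.uint8);o[:,:420]=a;o[:450,420:]=b;cv2.imwrite('pics/c13.png',o)
E
```

```text
dr options [ 3.14e+00 -0.00e+00 -1.00e-03] [-0.002  0.    -0.   ]
t 15.8167 pos [0.4905 0.1805 0.2032] yaw_y -77.1 x [-0. -0. -1.] dp [ 1.2 -0.6 -0.1] q7 -2.06 gap 0.0154 F [ 0.8 -0.7 -2.1]
```

View pics/c13.png

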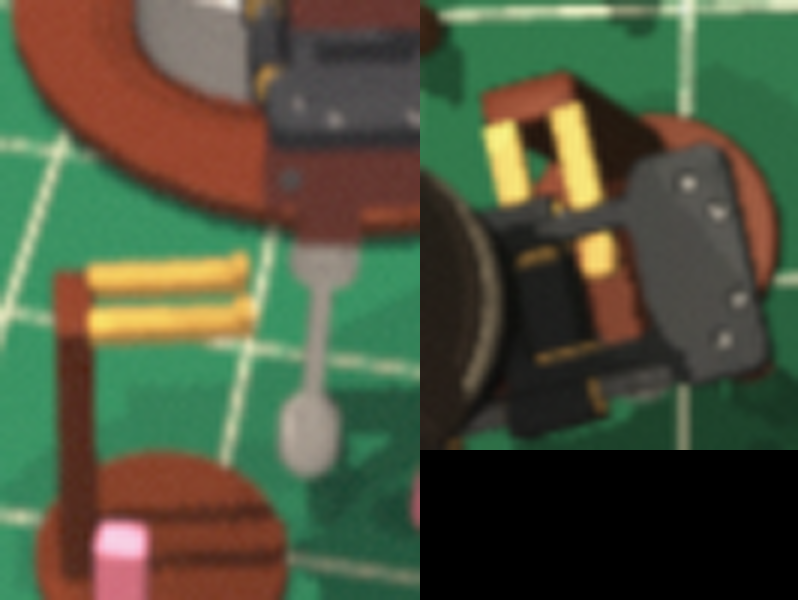

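```bash
python3 - <<'E'
from h import *
s=pickle.load(open('/tmp/side.pkl','rb'))
for z in (.064+.021,.064+.115,.064+.06): print(((proj(s,[.4905,.1805,z])-[190,230])*6+3).round(0)[::-1])
x=st(); M=R.from_quat(x['tool_rot']).as_matrix();p0=x['ee_pos']
print((M.T@(np.array([.5487,.1945,.203])-p0)*1000).round(1))
E
```

```text
[310. 426.]
[324. 261.]
[315. 360.]
[  1.5  -0.  -59.1]
```

Emit:
{"op": "apply_moves", "data": {"gripper": [1, 1, 1, 1, 1, 1, 1, 1, 1, 1], "dp": [[0, 0, -6], [0, 0, -14], [0, 0, -22], [0, 0, -30], [0, 0, -38], [0, 0, -46], [0, 0, -54], [0, 0, -58], [0, 0, -59], [0, 0, -59]], "dr": [[0, 0, 0], [0, 0, 0], [0, 0, 0], [0, 0, 0], [0, 0, 0], [0, 0, 0], [0, 0, 0], [0, 0, 0], [0, 0, 0], [0, 0, 0]]}}

```text
clock: 16.75
ee_pos: [0.5486, 0.1946, 0.2042]
tool_rot: [0.703, 0.08, -0.702, 0.079]
wrist_force: [-0.3, 0.0, -1.8]
finger_gap: 0.015
```

```bash
python3 - <<'E'
from h import *
plan([.5487,.1947,.189],103)
s=cap('side','s14');
a=cv2.resize(s['pixels'][190:290,220:300],(480,600),interpolation=cv2.INTER_CUBIC);cv2.imwrite('pics/c14.png',a)
E
```

```text
dr options [3.14e+00 0.00e+00 2.00e-03] [-0.001 -0.001  0.   ]
t 16.75 pos [0.5486 0.1946 0.2042] yaw_y -77.1 x [ 0.001  0.    -1.   ] dp [15.2 -0.1 -0.1] q7 -2.07 gap 0.015 F [-0.3  0.  -1.8]
```

View pics/c14.png

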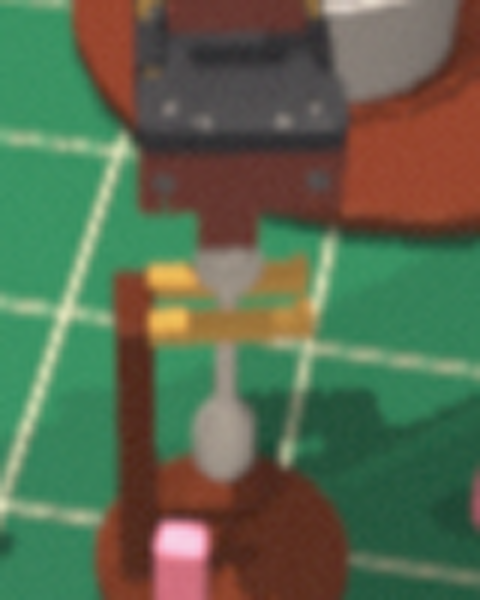

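Emit:
{"op": "apply_moves", "data": {"gripper": [1, 1, 1, 1, 1, 1], "dp": [[4, 0, 0], [8, 0, 0], [11, 0, 0], [13, 0, 0], [14, 0, 0], [14, 0, 0]], "dr": [[0, 0, 0], [0, 0, 0], [0, 0, 0], [0, 0, 0], [0, 0, 0], [0, 0, 0]]}}

```text
clock: 17.3
ee_pos: [0.5482, 0.1944, 0.19]
tool_rot: [0.703, 0.08, -0.702, 0.08]
wrist_force: [-0.1, 0.2, -1.2]
finger_gap: 0.015
```

```bash
python3 - <<'E'
from h import *
plan([.5487,.1947,.189],103)
s=cap('side','s15');
a=cv2.resize(s['pixels'][190:290,220:300],(480,600),interpolation=cv2.INTER_CUBIC);cv2.imwrite('pics/c15.png',a)
E
```

```text
dr options [ 3.14e+00 -0.00e+00  1.00e-03] [-0.001 -0.001 -0.   ]
t 17.3 pos [0.5482 0.1944 0.19  ] yaw_y -77.1 x [ 0.001  0.    -1.   ] dp [ 1.  -0.2 -0.5] q7 -2.08 gap 0.015 F [-0.1  0.2 -1.2]
```

View pics/c15.png

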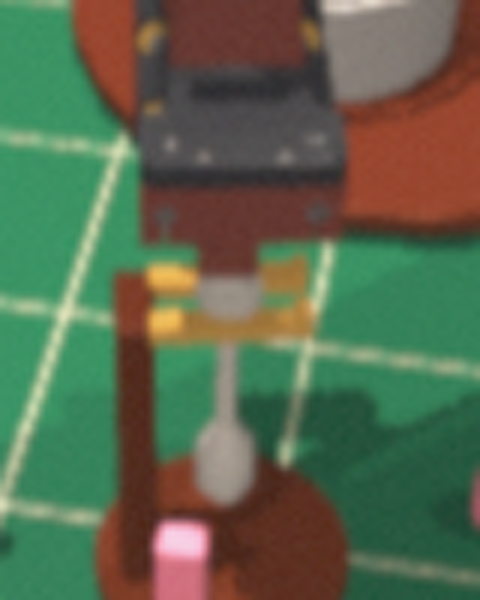

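Emit:
{"op": "apply_moves", "data": {"gripper": [1, 1, 1, 1], "dp": [[1, 0, 0], [1.5, 0, 0], [1.5, 0, 0], [1.5, 0, 0]], "dr": [[0, 0, 0], [0, 0, 0], [0, 0, 0], [0, 0, 0]]}}

```text
clock: 17.68
ee_pos: [0.5485, 0.1946, 0.189]
tool_rot: [0.703, 0.08, -0.702, 0.08]
wrist_force: [-0.7, 0.2, 1.2]
finger_gap: 0.0151
```

Emit:
{"op": "apply_moves", "data": {"gripper": [0.5, 0.5, 0.5, 0.5, 0.5, 0.5, 0.5, 0.5, 0.5, 0.5], "dp": [[0, 0, 0], [0, 0, 0], [0, 0, 0], [0, 0, 0], [0, 0, 0], [0, 0, 0], [0, 0, 0], [0, 0, 0], [0, 0, 0], [0, 0, 0]], "dr": [[0, 0, 0], [0, 0, 0], [0, 0, 0], [0, 0, 0], [0, 0, 0], [0, 0, 0], [0, 0, 0], [0, 0, 0], [0, 0, 0], [0, 0, 0]]}}

```text
clock: 18.52
ee_pos: [0.5484, 0.1946, 0.189]
tool_rot: [0.703, 0.08, -0.702, 0.08]
wrist_force: [0.3, 0.5, 0.0]
finger_gap: 0.0439
```

```bash
python3 - <<'E'
from h import *
plan([.5487,.1947,.189],103)
s=cap('side','s16');
a=cv2.resize(s['pixels'][190:290,220:300],(480,600),interpolation=cv2.INTER_CUBIC);cv2.imwrite('pics/c16.png',a)
E
```

```text
dr options [ 3.14e+00 -0.00e+00  2.00e-03] [-0.001 -0.001 -0.   ]
t 18.5167 pos [0.5484 0.1946 0.189 ] yaw_y -77.1 x [ 0.001  0.    -1.   ] dp [-0.  -0.1 -0.3] q7 -2.08 gap 0.0439 F [0.3 0.5 0. ]
```

View pics/c16.png

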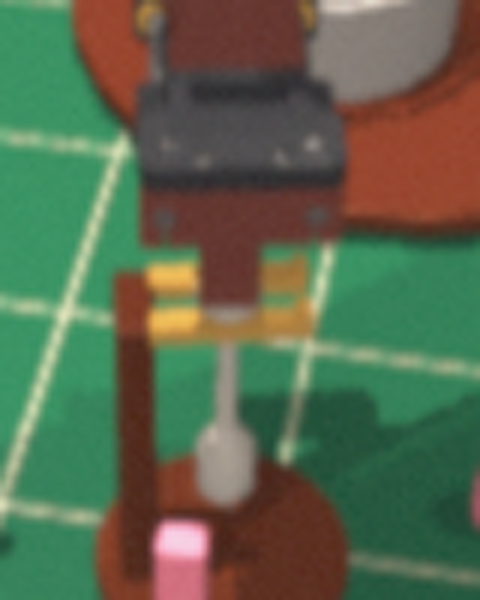

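Spoon hanging, released. Now straight up.

Emit:
{"op": "apply_moves", "data": {"gripper": [0.5, 0.5, 0.5, 0.5, 0.5, 0.5, 0.5, 0.5, 0.5], "dp": [[-5, 0, 0], [-15, 0, 0], [-30, 0, 0], [-50, 0, 0], [-75, 0, 0], [-105, 0, 0], [-135, 0, 0], [-150, 0, 0], [-150, 0, 0]], "dr": [[0, 0, 0], [0, 0, 0], [0, 0, 0], [0, 0, 0], [0, 0, 0], [0, 0, 0], [0, 0, 0], [0, 0, 0], [0, 0, 0]]}}

```text
clock: 19.32
ee_pos: [0.5493, 0.1958, 0.3441]
tool_rot: [0.706, 0.08, -0.7, 0.079]
wrist_force: [-0.7, 0.0, -0.3]
finger_gap: 0.0438
```

```bash
python3 - <<'E'
from h import *
plan([.5487,.1947,.189],103)
s=cap('side','s17');t=cap('top','t17')
a=cv2.resize(s['pixels'][130:290,200:345],(544,600),interpolation=cv2.INTER_CUBIC);cv2.imwrite('pics/c17.png',a)
cv2.imwrite('pics/t17c.png',cv2.resize(t['pixels'],(800,600),interpolation=cv2.INTER_CUBIC))
E
```

```text
dr options [3.14e+00 1.00e-03 1.30e-02] [-0.001 -0.008  0.001]
t 19.3167 pos [0.5493 0.1958 0.3441] yaw_y -77.1 x [ 0.008  0.003 -1.   ] dp [155.1   1.1   2.2] q7 -2.0 gap 0.0438 F [-0.7  0.  -0.3]
```

View pics/c17.png

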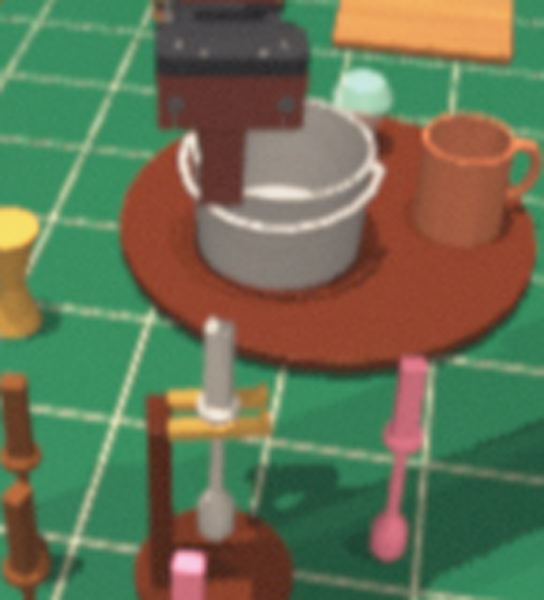

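View pics/t17c.png

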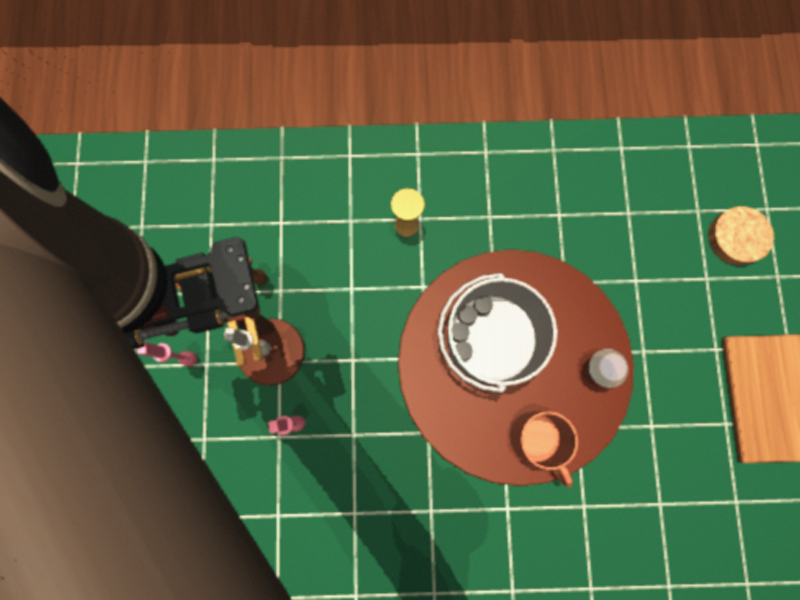

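```bash
python3 - <<'E'
from station import ctrl
import numpy as np
print(np.abs(ctrl.sense()['qvel']).max())
print(ctrl.close_job())
E
```

```text
0.03542655024973799
the job is handed in; nothing more can be done
None
```

I took the silver spoon off its rack, stirred the beads with one sweep of about 300° at 45 mm radius, and hung it back by its collar. I then let go, drew the gripper clear and handed the job in at about 19.4 s.

- **Beads:** the last top picture shows all four in the bucket, bunched in a train. Each has moved well over its 30 mm width; the smallest move is about 60 mm. This rests on the beads keeping their order in the train, because the arm hid part of the sweep.
- **Bucket and bystanders:** the bucket, turntable, mug, stopper and jigger look unmoved compared with the first pictures.
- **Spoon:** it hangs upright with its collar on both prongs, clear of the open gripper.
- **Forces:** the wrist force stayed at a few newtons at every reading I took.
- **Disagreement:** the fingers stopped at 15 mm rather than the expected 12 mm, so they held the bar across its 16 mm side. The grip held without slipping.

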